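# Turn the round coaster over onto the upper step

### The arm

A 7-joint arm with a two-finger parallel gripper is mounted at the origin on the work surface. World frame = base frame: x ahead of the robot, y to its left, z up, the work surface at z = 0. Lengths are in mm, angles in rad, forces in N, time in s.
With the tool pointing down it reaches from about 350 to 900 mm from the base axis. Payload 7.2 kg.
Tool frame: the origin (TCP) lies at the very end of the fingers, on their centre line; the grasp point (between the pads) lies 19 mm behind it; z points along the fingers, y is the direction in which the jaws open and shut (so a half turn about z gives the same grasp; the last joint's range is limited). The gripper opens to 85 mm and grips with 20 to 120 N. Pads are 22 mm wide; open, the fingers measure 114 mm over their backs; the gripper's body (76 mm by 85 mm) begins 54 mm behind the grasp point. The pads swing forward as they close: fully open they stand 13 mm farther back than shut.
Start: joints at [-1.305, 0.411, -0.013, 1.596, 0.006, 1.134, -0.082], TCP at [204.782, 590.502, 231.297] pointing down, gripper open.
Joint ranges: [-2.95, 2.95], [-0.29, 1.99], [-1.47, 1.44], [0.14, 2.54], [-1.03, 4.17], [0.13, 1.85], [-2.86, 2.86]. Speed limits (rad/s): [2.39, 2.39, 3.01, 3.01, 3.14, 3.14, 3.14].

### API

Orientations are given as a unit quaternion [w, x, y, z].
In Python, from rig import ctrl gives the robot as it stands. The module is installed in compiled form; this text tells all that it offers.
- The arm moves only by the tool arm_command, never from a script. Its argument "targets" is a list of rows, each a list of 7 numbers: the shift along the tool's x, y, z in m, then the turn, a rotation vector about the tool's x, y, z in degrees, then the closure, from -1 (fully open) to 1 (shut), so that 0 is half open. A call has exactly 5 rows; each row is the pose to reach, as a shift and turn from the pose commanded when the call began, along the tool's axes at that moment; what a row does not reach only later rows make up. A row lasts 1/12 s, in which the tool goes at most 41.7 mm and 7.16 degrees, less where a joint would pass 70% of its speed; a pose out of reach is approached as far as the arm can. A call with a gripper value outside its range is refused whole. The fingers move at their own pace and stop on an object; the grip force is fixed at half the most. Time passes only in rows, so rows that repeat a pose let the fingers close, or fill a call up. It gives the time, the measured TCP pose, the force and the opening at its end, in the units of the state.
- ctrl.get_obs(): the state, without advancing time (a new reading comes with each control period).
- ctrl.snapshot(name): name is "side" or "top" or "wrist"; returns the picture (384x512x3 uint8, red, green, blue); there is no depth.
- ctrl.camera_params(name): a dict with "fx", "fy", "cx", "cy" (pixels), "xyz" and "attitude" of the camera in the world; the wrist camera has in their place "mount" (4x4, takes a point from camera to tool coordinates, whose origin is the TCP and whose axes are the flange's). Camera axes: x right, y down, z forward; pixel columns grow to the right and rows downward; lengths in mm; the calibration is good to about 2 mm. A picture is of the moment at which its call begins: read the wrist's pose just before it. camera_params takes no time and is no camera call.
- ctrl.finish_job(): hands the job in, once; it reports no verdict.
The state is a dict: "time_s": time; "joint_positions": joint angles; "dq": joint speeds; "tau": joint torques, N m; "eef_pos": TCP position; "tool_rot": TCP orientation; "contact_force": force on the tool from outside, world axes, zero at the start; "ft_torque": the same for the moment, N m; "grip_width": opening from 0.0 (shut) to 1.0 (fully open).
Only numpy, scipy, OpenCV 4.12 (cv2) and the standard library are available. Lean on these libraries where they do the work, as an engineer would, in place of code of your own. Each camera call takes 0.05 s, during which the arm holds its last target.

### The job

The underside of the plain round coaster (not the square tile or the ring) is to be waxed next: pick up the turner, slip its blade under the coaster's overhanging edge and turn the coaster upside down, so that it ends lying flat on the upper step of the plaster block. Do it with the turner alone, never touching the coaster with the gripper, and leave the square tile and the ring where they lie. Then put the turner back down on the table, flat on its blade, and let go.

Things in the scene. Friction and masses are not known exactly. Their poses are not given: they have to be found in the camera images.
- turner: Cranked steel turner, wooden handle, 0.2 kg, lying level on its blade left or right of the block. Origin: mid-handle, 42 mm above the blade's underside; x runs to the blade, z up. Handle: level bar 85 x 20 (y) x 22 mm, free below. Blade level, 90 x 60 x 3 mm: front edge at x = +0.120, rear at +0.030, underside at z = -0.042. Centre of mass near x = +0.06.
- coaster: Solid round disc of fired clay, 90 mm across, 9 mm thick, 0.08 to 0.15 kg. Origin at its centre; its z axis points up at the start (face with two thin dark circles up) and must point down in the end. In one of three places on the lower step, far edge 0 to 10 mm from the riser, near edge 25 to 35 mm out over the step's front, underside 36 mm above the table.
- block: White plaster block fixed to the table, two steps 350 mm long. Origin: at table height under the middle of the riser between them; x points to the upper step, away from the robot, z up. Lower step x = -0.065 to 0, top 36 mm high; upper x = 0 to 0.140, top 42 mm. The riser is a 6 mm stop: a piece tipped up catches on it and, pushed past upright, falls onto the upper step.
- tile: Square clay tile, 90 by 90 by 9 mm, same clay, in another place on the lower step, overhanging likewise. Origin at its centre. To be left alone. Neighbouring places are 115 mm apart, centre to centre.
- trivet: Round clay ring, 90 mm across, 46 mm hole, 9 mm thick, same clay, in the third place on the lower step. Origin at its centre. To be left alone.
Not all that is in view belongs to the job. Several things have the shape of the turner; the one meant has the colours described above.

How it is judged:
By the outcome, as a careful person would: the job done as asked, in the order asked, and still so for the second after the job is handed in, with the robot touching nothing.
It also fails if it takes over 54 s, if anything falls off the work surface, if the arm or the gripper's body presses on something with over 40 N, if the wrist force passes 120 N, or if a joint passes its speed limit or range.

## Working session

There is one attempt and no reset: what is moved stays moved. The work goes in short steps, Python scripts to look and compute and a tool call to move; the robot and the scene stay as the last step left them, time stands still between calls to the robot, and variables do not carry over. Pictures are saved under pics/ and viewed, and the job is handed in when it is done.

Besides the shell and the picture viewer there is one more tool, called after ">>>" as a command line: name --pt "numbers of a row" for each row, then --argument value for the rest. arm_command: Moves the arm, as the interface text tells. Its arguments: {"type":"object","properties":{"targets":{"type":"array"}},"required":["targets"]}

```bash
mkdir -p pics
python3 - <<'E'
from rig import ctrl
import cv2
o=ctrl.get_obs(); print(o)
for n in ["side","top","wrist"]:
    print(n,ctrl.camera_params(n))
for n in ["side","top"]:
    im=ctrl.snapshot(n); cv2.imwrite(f"pics/{n}0.png",im[:,:,::-1])
E
```

```text
{'time_s': 0.0, 'joint_positions': array([-1.30521061,  0.41188457, -0.01271446,  1.59701884,  0.00560643,
        1.1342867 , -0.08218786]), 'dq': array([ 1.14522195e-05, -1.73417929e-03, -2.17996197e-04,  4.95382249e-04,
        5.84958821e-05,  3.01688697e-04,  8.13969307e-04]), 'tau': array([ 1.40018852e-03, -6.00627708e+01,  6.82187118e-01, -2.99407357e+01,
        1.36208598e-02,  1.06595378e-02, -6.58190942e-06]), 'eef_pos': array([204.64620517, 590.04162434, 230.47291751]), 'tool_rot': array([-7.24935508e-05,  1.66098620e-01,  9.86108837e-01, -7.77525819e-04]), 'contact_force': array([ 1.00797774, -0.41706214,  0.24315042]), 'ft_torque': array([-0.03101398, -0.01356767, -0.0123137 ]), 'grip_width': 1.0009545652402074}
side {'fx': 357.24404378290154, 'fy': 357.24404378290154, 'cx': 260.8948677366511, 'cy': 199.05381515889366, 'xyz': array([ 346.77625682, -501.39678287,  701.70831962]), 'attitude': array([-0.32857353,  0.93752728, -0.10777701,  0.0382904 ])}
top {'fx': 350.1005213060636, 'fy': 350.1005213060636, 'cx': 260.90584472443237, 'cy': 193.53116828364784, 'xyz': array([349.39901316,  13.25502054, 930.59185791]), 'attitude': array([ 0.05178401, -0.70279646,  0.70765541, -0.05117978])}
wrist {'fx': 264.8412976980227, 'fy': 264.8412976980227, 'cx': 259.08515203009415, 'cy': 188.70000347824458, 'mount': array([[ 7.02487673e-04, -9.58160038e-01, -2.86232157e-01,
         7.27804118e+01],
       [ 9.99999747e-01,  7.03887743e-04,  9.79987329e-05,
         8.55597963e-01],
       [ 1.07576838e-04, -2.86232154e-01,  9.58160291e-01,
        -1.41717165e+02],
       [ 0.00000000e+00,  0.00000000e+00,  0.00000000e+00,
         1.00000000e+00]])}
```

View pics/side0.png

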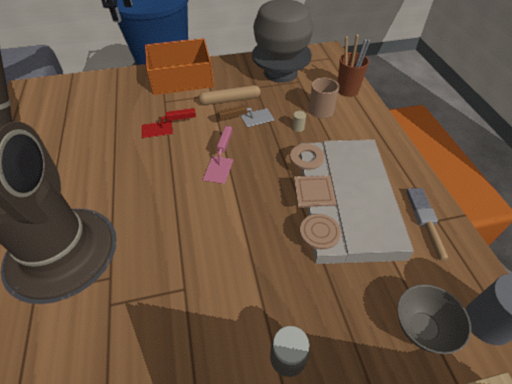

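View pics/top0.png

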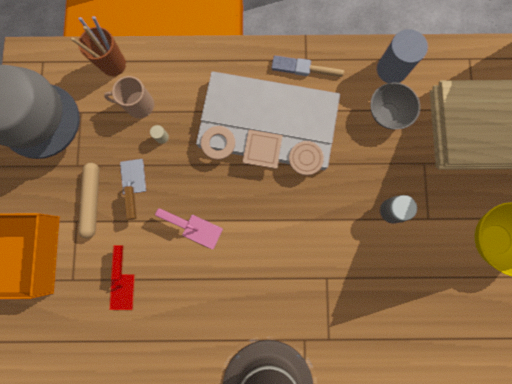

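Run:
```python
import cv2,numpy as np
t=cv2.imread("pics/top0.png"); s=cv2.imread("pics/side0.png")
a=cv2.resize(t[145:235,80:200],None,fx=6,fy=6,interpolation=cv2.INTER_CUBIC)
cv2.imwrite("pics/c1.png",a)
b=cv2.resize(s[75:175,190:310],None,fx=5,fy=5,interpolation=cv2.INTER_CUBIC)
cv2.imwrite("pics/c2.png",b)
c=cv2.resize(t[40:190,190:350],None,fx=5,fy=4,interpolation=cv2.INTER_CUBIC)
c=cv2.resize(t[45:190,190:350],None,fx=4,fy=4,interpolation=cv2.INTER_CUBIC)
cv2.imwrite("pics/c3.png",c)
```

```text
(no output)
```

View pics/c1.png

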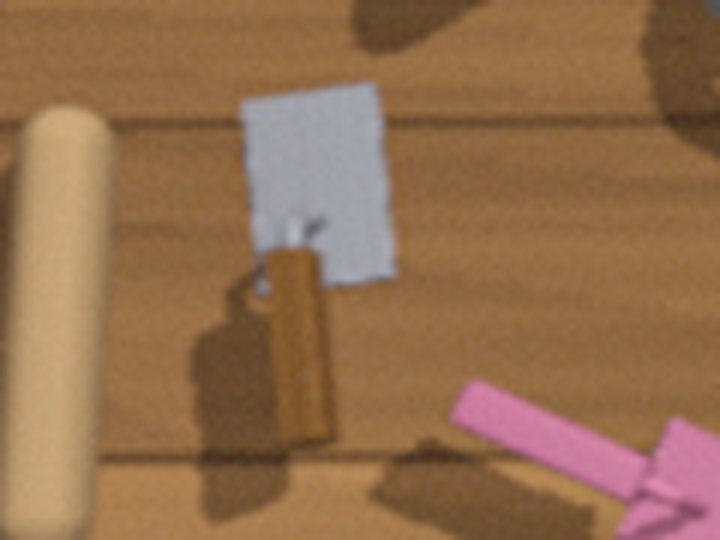

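View pics/c2.png

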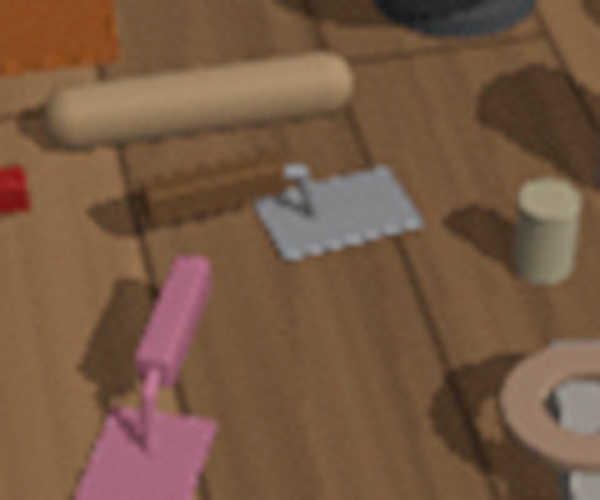

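View pics/c3.png

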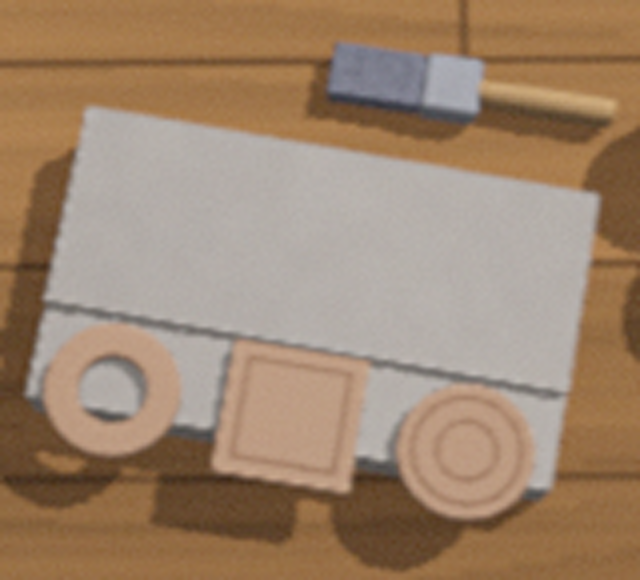

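```bash
cat > h.py <<'E'
import numpy as np, cv2
from scipy.spatial.transform import Rotation as R
from scipy.optimize import least_squares
from rig import ctrl
def rot(q): return R.from_quat([q[1],q[2],q[3],q[0]])
def cam(n,obs=None):
    p=ctrl.camera_params(n)
    if n=="wrist":
        M=p["mount"]; T=rot(obs["tool_rot"]).as_matrix()
        return p,T@M[:3,:3],T@M[:3,3]+obs["eef_pos"]
    return p,rot(p["attitude"]).as_matrix(),np.array(p["xyz"])
def pix2w(C,uv,z):
    p,Rm,t=C; uv=np.atleast_2d(uv).astype(float)
    d=np.c_[(uv[:,0]-p["cx"])/p["fx"],(uv[:,1]-p["cy"])/p["fy"],np.ones(len(uv))]@Rm.T
    return t+d*((z-t[2])/d[:,2])[:,None]
def w2pix(C,X):
    p,Rm,t=C; c=(np.atleast_2d(X)-t)@Rm
    return np.c_[p["cx"]+p["fx"]*c[:,0]/c[:,2],p["cy"]+p["fy"]*c[:,1]/c[:,2]]
def crop(uv,f,o): return (np.atleast_2d(uv)+.5)/f-.5+np.array(o)
E
python3 - <<'E'
from h import *
np.set_printoptions(precision=1,suppress=True)
C=cam("top"); S=cam("side")
print(C[1])
b=pix2w(C,crop([(88,107),(600,197),(565,393),(45,303)],4,(190,45)),42); print("block",b)
print(np.linalg.norm(np.diff(np.r_[b,b[:1]],axis=0),axis=1))
def m(n,X,z): return pix2w(C,crop(X,4,(190,45)),z)
print("coaster",m(0,[(465,452),(398,452),(533,452),(465,384),(465,520)],45))
print("tile",m(0,[(235,340),(370,357),(350,493),(213,470)],45))
print("ring",m(0,[(112,390)],45))
bl=pix2w(C,crop([(243,102),(377,84),(397,275),(262,292)],6,(80,145)),3);print("blade",bl,bl.mean(0))
print(np.linalg.norm(np.diff(np.r_[bl,bl[:1]],axis=0),axis=1))
ha=pix2w(C,crop([(270,250),(318,250),(333,437),(285,447)],6,(80,145)),53);print("handle",ha,ha.mean(0))
# side blade: crop factor 5 offset (190,75)
bs=pix2w(S,crop([(255,207),(388,168),(423,222),(290,262)],5,(190,75)),3);print("side blade",bs,bs.mean(0))
print("side coaster",pix2w(S,[(320.5,231)],45),pix2w(S,[(330,142),(376,141)],42))
E
```

```text
[[-0.  -1.   0.1]
 [-1.   0.   0. ]
 [-0.  -0.1 -1. ]]
block [[ 814.6  144.6   42. ]
 [ 747.9 -198.9   42. ]
 [ 612.7 -170.7   42. ]
 [ 676.7  171.1   42. ]]
[349.9 138.1 347.8 140.5]
coaster [[ 572.8 -103.8   45. ]
 [ 573.1  -60.3   45. ]
 [ 572.4 -147.9   45. ]
 [ 618.4 -104.9   45. ]
 [ 527.8 -102.6   45. ]]
tile [[649.3  45.3  45. ]
 [637.1 -43.1  45. ]
 [546.1 -28.8  45. ]
 [562.   59.7  45. ]]
ring [[616.  125.8  45. ]]
blade [[575.9 395.4   3. ]
 [583.8 335.1   3. ]
 [496.2 322.4   3. ]
 [488.9 382.4   3. ]] [536.2 358.8   3. ]
[60.8 88.6 60.4 88. ]
handle [[499.4 360.1  53. ]
 [499.2 339.7  53. ]
 [419.8 329.7  53. ]
 [415.8 349.6  53. ]] [458.5 344.8  53. ]
side blade [[487.9 374.8   3. ]
 [576.7 393.8   3. ]
 [584.9 337.5   3. ]
 [498.3 319.4   3. ]] [536.9 356.4   3. ]
side coaster [[ 573.8 -107.5   45. ]] [[694.7 162.3  42. ]
 [817.9 137.8  42. ]]
```

Candidates in the top image: pink turner (190,228), red turner (120,280), brush behind the block (308,67), and the steel blade with brown handle (130,190). The last is the turner: the crop shows grey steel and a wooden handle, and it lies to the left of the block. The coaster is the solid disc with two circles at (306,158). The tile is at (263,148) and the ring at (217,142).

```bash
cat >> h.py <<'E'
import json,os
LEAN=15.; GX=15.
def Rw(yaw,pitch):  # turner rotation, pitch>0 tip up
    return R.from_euler('z',yaw,degrees=True)*R.from_euler('y',-pitch,degrees=True)
def tool_in_turner():
    l=np.radians(LEAN); z=np.array([-np.sin(l),0,-np.cos(l)]); y=np.array([0,1.,0]); x=np.cross(y,z)
    return R.from_matrix(np.c_[x,y,z])
def tcp_for(pos,yaw,pitch,roll=0):   # turner origin pose -> TCP pose
    Rt=Rw(yaw,pitch)*R.from_euler('x',roll,degrees=True); Rm=Rt*tool_in_turner()
    return np.array(pos)+Rt.apply([GX,0,0])+Rm.apply([0,0,19.]),Rm
def load():
    if os.path.exists("cmd.json"):
        d=json.load(open("cmd.json")); return np.array(d["p"]),R.from_quat(d["q"])
    return np.array([204.782,590.502,231.297]),rot([0,1.66098620e-01,9.86108837e-01,0])
def save(p,r): json.dump(dict(p=list(map(float,p)),q=list(map(float,r.as_quat()))),open("cmd.json","w"))
def did(row):
    p,r=load(); save(p+r.apply(np.array(row[:3])*1000),r*R.from_rotvec(np.radians(row[3:6])))
    o=ctrl.get_obs(); p,r=load()
    print("t",round(o["time_s"],2),"cmd",p.round(1),"meas",o["eef_pos"].round(1),"rot err",np.degrees((r.inv()*rot(o["tool_rot"])).as_rotvec()).round(2),"F",o["contact_force"].round(1),"grip",round(o["grip_width"],3))
def rel(p,r):
    p0,r0=load(); return np.r_[r0.inv().apply(p-p0)/1000,np.degrees((r0.inv()*r).as_rotvec())].round(4)
np.set_printoptions(precision=4,suppress=True)
E
python3 - <<'E'
from h import *
p,r=tcp_for([460,345.5,42],9,0); p=p+[0,0,110]
print(p,rel(p,r))
E
```

```text
[469.9583 347.0772 133.6474] [ -0.3303  -0.1431   0.0976   3.681   14.697  -27.96  ]
```

>>> arm_command --pt "-0.04 -0.017 0 0.6 2.4 -4.6 -1" --pt "-0.08 -0.034 0.01 1.2 4.8 -9.2 -1" --pt "-0.115 -0.05 0.02 1.8 7.2 -13.8 -1" --pt "-0.15 -0.065 0.03 2.4 9.6 -18.4 -1" --pt "-0.185 -0.08 0.045 3.0 12.0 -23.0 -1"

```text
time_s: 0.52
eef_pos: [355.0, 452.8, 186.7]
tool_rot: [-0.107, -0.036, 0.994, -0.007]
contact_force: [1.5, 1.2, 0.2]
grip_width: 0.997
```

Run:
```python
from h import *
did([-0.185,-0.08,0.045,3.0,12.0,-23.0])
p,r=tcp_for([460,345.5,42],9,0); p=p+[0,0,110]
print(p,rel(p,r))
```

```text
t 0.52 cmd [353.4 454.3 186.3] meas [355.  452.8 186.7] rot err [-0.09  0.05 -0.22] F [1.5 1.2 0.2] grip 0.997
[469.9583 347.0772 133.6474] [-0.1177 -0.1147  0.0294  0.6585  2.7005 -4.9611]
```

>>> arm_command --pt "-0.03 -0.029 0.008 0.2 0.9 -1.7 -1" --pt "-0.06 -0.058 0.015 0.4 1.8 -3.4 -1" --pt "-0.09 -0.087 0.022 0.6 2.7 -5.0 -1" --pt "-0.118 -0.115 0.029 0.7 2.7 -5.0 -1" --pt "-0.118 -0.115 0.029 0.7 2.7 -5.0 -1"

```text
time_s: 0.93
eef_pos: [476.5, 337.3, 130.4]
tool_rot: [-0.13, -0.072, 0.989, -0.014]
contact_force: [-0.2, -0.9, -0.1]
grip_width: 0.999
```

Run:
```python
from h import *
did([-0.118, -0.115, 0.029, 0.7, 2.7, -5.0])
o=ctrl.get_obs(); im=ctrl.snapshot("wrist"); cv2.imwrite("pics/w1.png",cv2.resize(im[:,:,::-1],(768,576)))
json.dump(dict(eef_pos=list(o["eef_pos"]),tool_rot=list(o["tool_rot"])),open("w1.json","w"))
o=ctrl.get_obs(); print(o["eef_pos"],o["tool_rot"])
```

```text
t 0.93 cmd [470.3 346.8 133.9] meas [476.5 337.3 130.4] rot err [0.28 0.04 0.72] F [-0.2 -0.9 -0.1] grip 0.999
[473.7254 341.0309 131.5403] [-0.1307 -0.0736  0.9886 -0.0125]
```

View pics/w1.png

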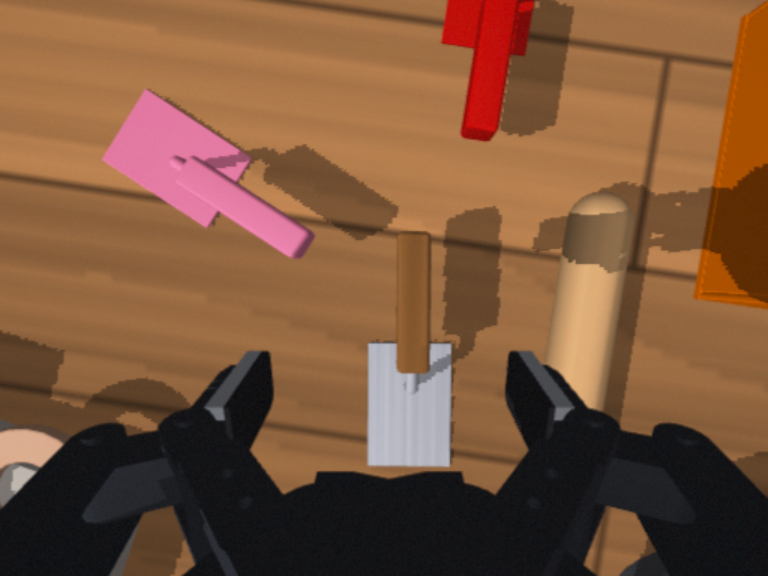

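Run:
```python
from h import *
o=json.load(open("w1.json")); o={k:np.array(v) for k,v in o.items()}
C=cam("wrist",o)
bl=pix2w(C,crop([(368,343),(451,343),(450,466),(368,467)],1.5,(0,0)),3)
print(bl,bl.mean(0)); f=bl[2:].mean(0)-bl[:2].mean(0); print(np.linalg.norm(f),np.degrees(np.arctan2(f[1],f[0])))
ha=pix2w(C,crop([(399,233),(431,233),(429,373),(397,373)],1.5,(0,0)),53)
print(ha,ha.mean(0)); f=ha[2:].mean(0)-ha[:2].mean(0); print(np.linalg.norm(f),np.degrees(np.arctan2(f[1],f[0])))
print(ctrl.get_obs()["eef_pos"])
```

```text
[[496.3197 324.7386   3.    ]
 [487.4858 383.4451   3.    ]
 [575.6708 396.2352   3.    ]
 [585.3612 337.861    3.    ]] [536.2094 360.5699   3.    ]
89.55539785182481 8.318347886849358
[[420.3873 334.9839  53.    ]
 [417.6503 353.4797  53.    ]
 [499.2559 364.6805  53.    ]
 [502.0782 346.0098  53.    ]] [459.8429 349.7884  53.    ]
82.4011584452358 7.751059088977574
[473.7254 341.0309 131.5403]
```

Run:
```python
from h import *
p,r=tcp_for([461,348.5,42],8.2,0)
print(p,rel(p+[0,0,30],r),rel(p,r))
```

```text
[470.9794 349.938   23.6474] [-0.0219  0.0031  0.0773 -0.2494 -0.0009  0.8106] [-0.0296  0.0031  0.1062 -0.2494 -0.0009  0.8106]
```

>>> arm_command --pt "-0.007 0.003 0.025 0 0 0.8 -1" --pt "-0.014 0.003 0.05 -0.2 0 0.8 -1" --pt "-0.022 0.003 0.077 -0.2 0 0.8 -1" --pt "-0.026 0.003 0.092 -0.2 0 0.8 -1" --pt "-0.0295 0.003 0.106 -0.2 0 0.8 -1"

```text
time_s: 1.4
eef_pos: [469.4, 350.3, 22.3]
tool_rot: [-0.131, -0.071, 0.989, -0.01]
contact_force: [-0.1, 0.1, 0.4]
grip_width: 1.0
```

>>> arm_command --pt "0 0 0 0 0 0 -0.6" --pt "0 0 0 0 0 0 0" --pt "0 0 0 0 0 0 0.6" --pt "0 0 0 0 0 0 1" --pt "0 0 0 0 0 0 1"

```text
time_s: 1.82
eef_pos: [471.6, 350.4, 25.2]
tool_rot: [-0.129, -0.071, 0.989, -0.009]
contact_force: [-0.8, 0.9, 0.4]
grip_width: 0.297
```

>>> arm_command --pt "0 0 0 0 0 0 1" --pt "0 0 0 0 0 0 1" --pt "0 0 0 0 0 0 1" --pt "0 0 0 0 0 0 1" --pt "0 0 0 0 0 0 1"

```text
time_s: 2.23
eef_pos: [471.5, 350.3, 25.2]
tool_rot: [-0.129, -0.071, 0.989, -0.009]
contact_force: [-0.5, -0.6, 5.9]
grip_width: 0.223
```

Run:
```python
from h import *
did([-0.0295, 0.003, 0.106, -0.2, 0, 0.8])
im=ctrl.snapshot("wrist"); cv2.imwrite("pics/w2.png",cv2.resize(im[:,:,::-1],(768,576)))
```

```text
t 2.23 cmd [470.9 349.8  23.9] meas [471.5 350.3  25.2] rot err [-0.06 -0.09 -0.01] F [-0.5 -0.6  5.9] grip 0.223
```

View pics/w2.png

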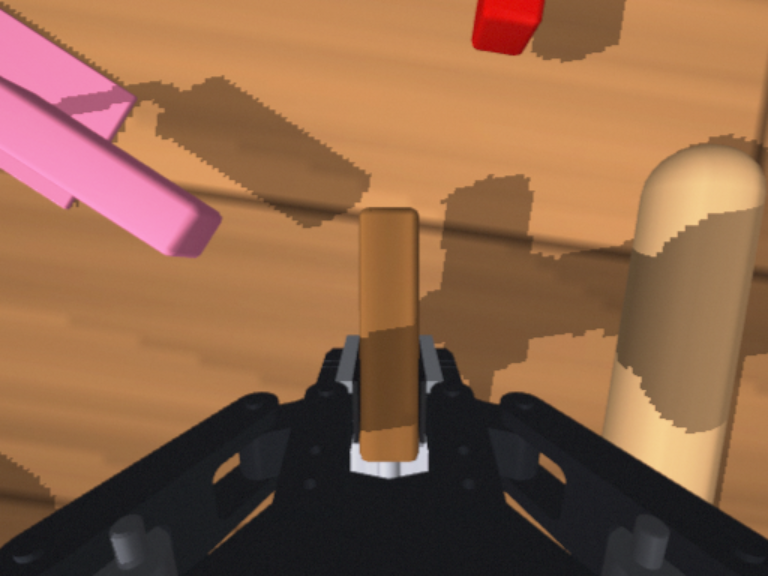

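```bash
cat >> h.py <<'E'
B=np.array([644.7,0.2,0]); BY=-10.8
def bw(x,y,z): return B+R.from_euler('z',BY,degrees=True).apply([x,y,z])
def for_tip(bx,by,zt,pitch,yaw=BY):  # tip = front edge at blade underside, in block coords
    t=bw(bx,by,zt); o=t-Rw(yaw,pitch).apply([120,0,-42]); return tcp_for(o,yaw,pitch)
def show(*a,**k):
    p,r=for_tip(*a,**k); print("TCP",p.round(1),"row",rel(p,r))
E
python3 - <<'E'
from h import *
p,r=load(); print(rel(p+[0,0,80],r))
p,r=for_tip(-130,-116,90,0)
print(p,rel(p,r))
E
```

```text
[ 0.0207 -0.0001 -0.0773  0.      0.      0.    ]
[387.2958 -68.7893 113.6474] [ 0.1609 -0.4024 -0.0495 -4.9667  0.0069 18.3633]
```

>>> arm_command --pt "0.002 0 -0.008 0 0 0 1" --pt "0.006 0 -0.024 0 0 0 1" --pt "0.011 0 -0.042 0 0 0 1" --pt "0.0165 0 -0.062 0 0 0 1" --pt "0.0207 0 -0.0773 0 0 0 1"

```text
time_s: 2.7
eef_pos: [471.0, 349.9, 105.7]
tool_rot: [-0.13, -0.071, 0.989, -0.01]
contact_force: [0.0, 0.2, -1.1]
grip_width: 0.228
```

Run:
```python
from h import *
did([0.0207, 0, -0.0773, 0, 0, 0])
p,r=for_tip(-130,-116,90,0)
print(p,rel(p,r))
im=ctrl.snapshot("top"); cv2.imwrite("pics/t2.png",cv2.resize(im[120:240,70:230,::-1],None,fx=5,fy=5,interpolation=cv2.INTER_CUBIC))
```

```text
t 2.7 cmd [470.9 349.9 103.9] meas [471.  349.9 105.7] rot err [-0.02 -0.03  0.  ] F [ 0.   0.2 -1.1] grip 0.228
[387.2958 -68.7893 113.6474] [ 0.1402 -0.4024  0.0278 -4.9667  0.0069 18.3633]
```

View pics/t2.png

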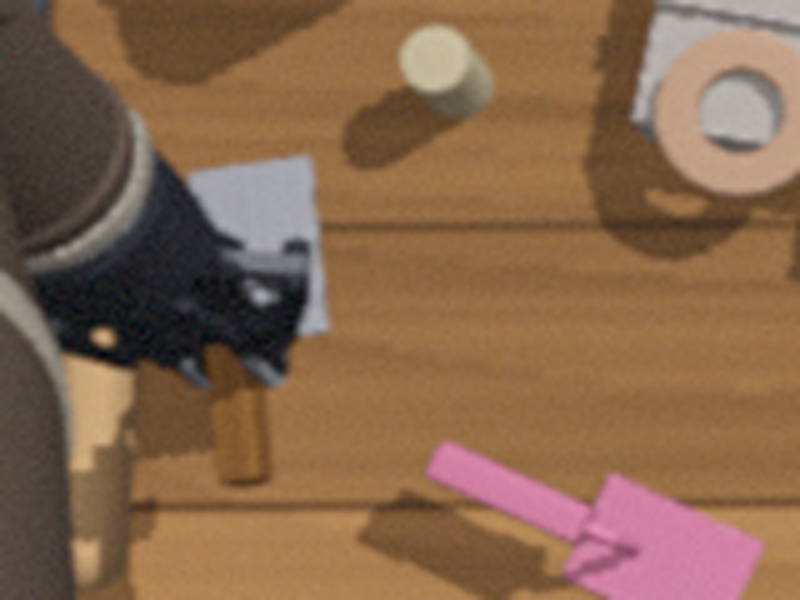

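>>> arm_command --pt "0.005 -0.014 -0.002 -0.2 0 0.6 1" --pt "0.014 -0.04 -0.005 -0.6 0 1.9 1" --pt "0.025 -0.072 -0.005 -1.0 0 3.4 1" --pt "0.037 -0.107 -0.003 -1.4 0 4.9 1" --pt "0.049 -0.142 0 -1.8 0 6.5 1"

```text
time_s: 3.17
eef_pos: [443.8, 201.2, 116.6]
tool_rot: [-0.13, -0.012, 0.991, -0.001]
contact_force: [1.5, -1.0, -1.7]
grip_width: 0.226
```

Run:
```python
from h import *
did([0.049, -0.142, 0, -1.8, 0, 6.5])
p,r=for_tip(-130,-116,90,0)
print(p,rel(p,r))
```

```text
t 3.17 cmd [444.4 202.6 116.7] meas [443.8 201.2 116.6] rot err [-0.02 -0.02  0.04] F [ 1.5 -1.  -1.7] grip 0.226
[387.2958 -68.7893 113.6474] [ 0.0611 -0.2698  0.0195 -3.1668  0.0001 11.8633]
```

>>> arm_command --pt "0.008 -0.034 0.002 -0.4 0 1.5 1" --pt "0.016 -0.069 0.005 -0.8 0 3.0 1" --pt "0.024 -0.104 0.007 -1.2 0 4.5 1" --pt "0.032 -0.139 0.01 -1.6 0 6.0 1" --pt "0.039 -0.172 0.012 -2.0 0 7.5 1"

```text
time_s: 3.58
eef_pos: [406.9, 27.7, 115.1]
tool_rot: [-0.13, 0.055, 0.99, 0.007]
contact_force: [1.1, -0.9, -2.4]
grip_width: 0.229
```

Run:
```python
from h import *
did([0.039, -0.172, 0.012, -2.0, 0, 7.5])
p,r=for_tip(-130,-116,90,0)
print(p,rel(p,r))
```

```text
t 3.58 cmd [408.1  29.6 115.2] meas [406.9  27.7 115.1] rot err [-0.02  0.01  0.1 ] F [ 1.1 -0.9 -2.4] grip 0.229
[387.2958 -68.7893 113.6474] [ 0.0091 -0.1001  0.0041 -1.1668  0.0004  4.3633]
```

>>> arm_command --pt "0.003 -0.033 0.001 -0.4 0 1.5 1" --pt "0.006 -0.065 0.003 -0.8 0 2.9 1" --pt "0.008 -0.087 0.004 -1.1 0 3.8 1" --pt "0.009 -0.1 0.004 -1.2 0 4.4 1" --pt "0.009 -0.1 0.004 -1.2 0 4.4 1"

```text
time_s: 4.0
eef_pos: [386.7, -71.4, 113.7]
tool_rot: [-0.13, 0.096, 0.987, 0.012]
contact_force: [0.3, -0.2, -2.1]
grip_width: 0.22
```

Run:
```python
from h import *
did([0.009, -0.1, 0.004, -1.2, 0, 4.4])
show(-130,-116,29,0)
```

```text
t 4.0 cmd [387.5 -68.7 113.7] meas [386.7 -71.4 113.7] rot err [-0.   -0.    0.28] F [ 0.3 -0.2 -2.1] grip 0.22
TCP [387.3 -68.8  52.6] row [-0.0157 -0.0001  0.059   0.0332 -0.0005 -0.0367]
```

Descend to insertion height, then look from both cameras.

>>> arm_command --pt "-0.003 0 0.012 0 0 0 1" --pt "-0.007 0 0.028 0 0 0 1" --pt "-0.011 0 0.044 0 0 0 1" --pt "-0.0145 0 0.055 0 0 0 1" --pt "-0.0157 0 0.059 0 0 0 1"

```text
time_s: 4.42
eef_pos: [387.0, -67.0, 51.2]
tool_rot: [-0.131, 0.092, 0.987, 0.013]
contact_force: [0.2, 0.5, -1.8]
grip_width: 0.222
```

>>> arm_command --pt "0 0 0 0 0 0 1" --pt "0 0 0 0 0 0 1" --pt "0 0 0 0 0 0 1" --pt "0 0 0 0 0 0 1" --pt "0 0 0 0 0 0 1"

```text
time_s: 4.83
eef_pos: [387.8, -68.6, 53.1]
tool_rot: [-0.129, 0.094, 0.987, 0.013]
contact_force: [0.7, -0.4, -1.6]
grip_width: 0.222
```

Run:
```python
from h import *
did([-0.0157, 0, 0.059, 0, 0, 0])
im=ctrl.snapshot("side"); cv2.imwrite("pics/s3.png",cv2.resize(im[170:300,200:360,::-1],None,fx=5,fy=5,interpolation=cv2.INTER_CUBIC)[:600])
im=ctrl.snapshot("top"); cv2.imwrite("pics/t3.png",cv2.resize(im[120:240,220:380,::-1],None,fx=5,fy=5,interpolation=cv2.INTER_CUBIC))
```

```text
t 4.83 cmd [387.4 -68.7  52.6] meas [387.8 -68.6  53.1] rot err [-0.02 -0.07 -0.01] F [ 0.7 -0.4 -1.6] grip 0.222
```

View pics/s3.png

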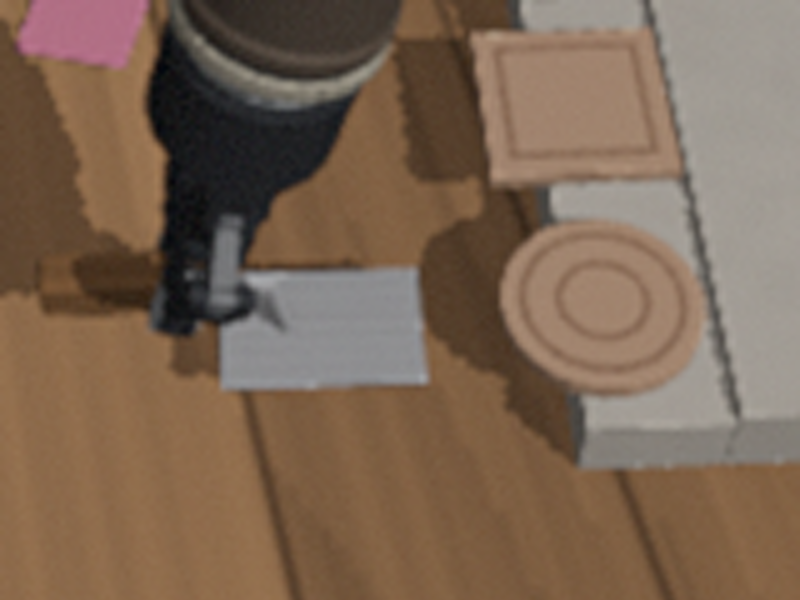

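View pics/t3.png

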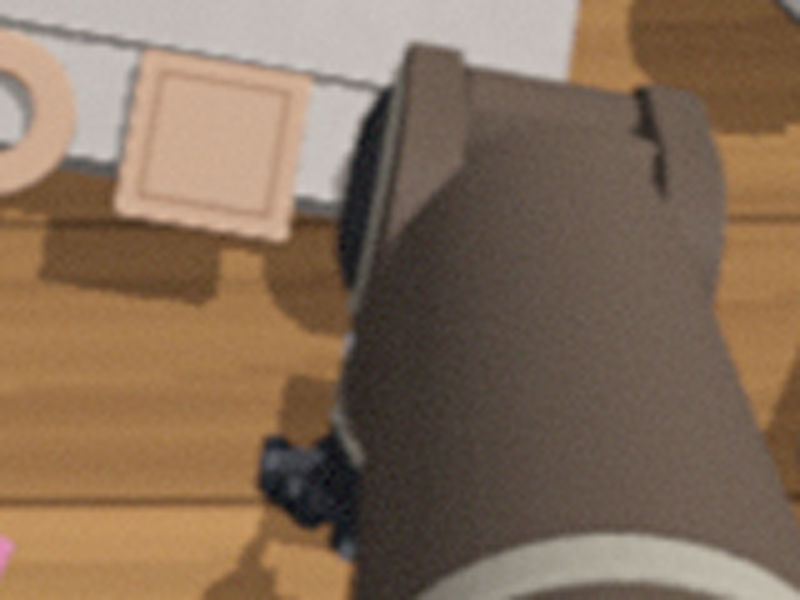

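```bash
cat >> h.py <<'E'
def turner_pose(meas=None):
    p,r=load()
    if meas is not None: p,r=meas["eef_pos"],rot(meas["tool_rot"])
    Rt=r*tool_in_turner().inv(); return p-r.apply([0,0,19.])-Rt.apply([GX,0,0]),Rt
def blade_pts():
    o,Rt=turner_pose(); return o+Rt.apply([[120,30,-39],[120,-30,-39],[30,-30,-39],[30,30,-39]])
E
python3 - <<'E'
from h import *
S=cam("side")
def inv(uv): return ((uv-np.array([200,170])+.5)*5-.5).round(0)
b=blade_pts(); print(b)
print("pred blade",inv(w2pix(S,b)),"seen (417,268),(428,383),(222,388)")
c=bw(-51,-116,45); a=np.linspace(0,2*np.pi,60)
e=inv(w2pix(S,c+45*np.c_[np.cos(a),np.sin(a),0*a])); print("pred coaster",e.min(0),e.max(0), "seen 500..705, 219..388(top face)")
tl=w2pix(S,[bw(0,-175,42),bw(0,-175,36),bw(-65,-175,36)]);print("riser",inv(tl),"seen (740,415) (733,432?) (580,428)")
for z in (25,29,32,36,40):
    print(z,pix2w(S,crop([(417,268),(428,383),(222,388)],5,(200,170)),z)[:, :2].tolist())
E
```

```text
[[ 500.9514  -59.8913   31.9715]
 [ 489.6632 -118.8198   31.9479]
 [ 401.2703 -101.8875   31.9487]
 [ 412.5585  -42.9589   31.9724]]
pred blade [[414. 268.]
 [425. 382.]
 [218. 389.]
 [217. 274.]] seen (417,268),(428,383),(222,388)
pred coaster [498. 219.] [703. 390.] seen 500..705, 219..388(top face)
riser [[739. 418.]
 [737. 425.]
 [584. 430.]] seen (740,415) (733,432?) (580,428)
25 [[503.70601533064354, -55.6048468601565], [492.17470945716025, -115.84040028325438], [403.6466285358387, -97.83927301461165]]
29 [[502.7784088333654, -58.239907923184944], [491.3152641190653, -118.11941102636212], [403.3104696912303, -100.22468781244623]]
32 [[502.0827039604068, -60.216203720456235], [490.67068011549406, -119.82866908369294], [403.058350557774, -102.01374891082219]]
36 [[501.15509746312864, -62.85126478348462], [489.811234777399, -122.10767982680073], [402.7221917131656, -104.39916370865683]]
40 [[500.2274909658505, -65.48632584651301], [488.95178943930404, -124.38669056990847], [402.3860328685572, -106.78457850649141]]
```

Run:
```python
from h import *
for x in (-118,-100,-85,-73,-71): show(x,-116,28,0)
```

```text
TCP [399.1 -71.   51.6] row [-0.0118 -0.0001 -0.0022  0.0332 -0.0005 -0.0367]
TCP [416.8 -74.4  51.6] row [-0.0292 -0.0001 -0.0068  0.0332 -0.0005 -0.0367]
TCP [431.5 -77.2  51.6] row [-0.0437 -0.0001 -0.0107  0.0332 -0.0005 -0.0367]
TCP [443.3 -79.5  51.6] row [-0.0553 -0.0001 -0.0138  0.0332 -0.0005 -0.0367]
TCP [445.3 -79.8  51.6] row [-0.0572 -0.0001 -0.0143  0.0332 -0.0005 -0.0367]
```

>>> arm_command --pt "-0.012 0 -0.002 0 0 0 1" --pt "-0.029 0 -0.0068 0 0 0 1" --pt "-0.0437 0 -0.0107 0 0 0 1" --pt "-0.053 0 -0.0131 0 0 0 1" --pt "-0.0572 0 -0.0143 0 0 0 1"

```text
time_s: 5.35
eef_pos: [446.5, -80.0, 51.6]
tool_rot: [-0.129, 0.094, 0.987, 0.012]
contact_force: [0.1, 0.2, -2.7]
grip_width: 0.223
```

```bash
cat >> h.py <<'E'
def for_top(bx,by,zt,pitch,yaw=BY):
    f=np.radians(pitch); return for_tip(bx+3*np.sin(f),by,zt-3*np.cos(f),pitch,yaw)
E
python3 - <<'E'
from h import *
did([-0.0572, 0, -0.0143, 0, 0, 0])
im=ctrl.snapshot("side"); cv2.imwrite("pics/s4.png",cv2.resize(im[170:290,200:360,::-1],None,fx=5,fy=5,interpolation=cv2.INTER_CUBIC))
E
```

```text
t 5.35 cmd [445.3 -79.8  51.6] meas [446.5 -80.   51.6] rot err [-0.   -0.06  0.01] F [ 0.1  0.2 -2.7] grip 0.223
```

View pics/s4.png

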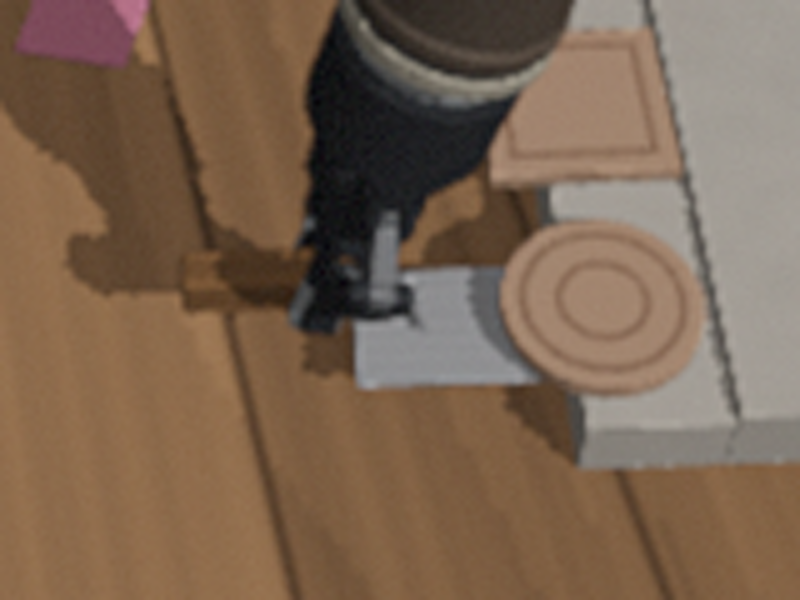

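```bash
cat >> h.py <<'E'
def arc(th):
    Px=-6-3*min(1,max(0,th/60)); t=np.radians(th); ph=min(0.6*th,34)
    if th<=90: x,z=Px-65*np.cos(t),36+65*np.sin(t)
    else:
        a=np.radians(th-90); x,z=-9*np.cos(a)+59*np.sin(a),42+59*np.cos(a)+9*np.sin(a)
    return x,-116,z,ph
def rows(ths):
    for th in ths:
        a=arc(th); p,r=for_top(*a); q=rel(p,r); print(th,np.round(a,1),list(q[:3].round(4)),list(q[3:].round(1)))
E
python3 - <<'E'
from h import *
rows([0,4,8,12,16])
E
```

```text
0 [ -71. -116.   36.    0.] [np.float64(0.0013), np.float64(-0.0001), np.float64(-0.0049)] [np.float64(0.0), np.float64(-0.0), np.float64(-0.0)]
4 [ -71.  -116.    40.5    2.4] [np.float64(0.002), np.float64(-0.0001), np.float64(-0.0046)] [np.float64(0.0), np.float64(-2.4), np.float64(-0.0)]
8 [ -70.8 -116.    45.     4.8] [np.float64(0.0023), np.float64(-0.0001), np.float64(-0.0044)] [np.float64(0.0), np.float64(-4.8), np.float64(-0.0)]
12 [ -70.2 -116.    49.5    7.2] [np.float64(0.002), np.float64(-0.0001), np.float64(-0.0042)] [np.float64(0.0), np.float64(-7.2), np.float64(-0.0)]
16 [ -69.3 -116.    53.9    9.6] [np.float64(0.0013), np.float64(-0.0001), np.float64(-0.0041)] [np.float64(0.0), np.float64(-9.6), np.float64(-0.0)]
```

>>> arm_command --pt "0.0013 0 -0.0049 0 0 0 1" --pt "0.002 0 -0.0046 0 -2.4 0 1" --pt "0.0023 0 -0.0044 0 -4.8 0 1" --pt "0.002 0 -0.0042 0 -7.2 0 1" --pt "0.0013 0 -0.0041 0 -9.6 0 1"

```text
time_s: 5.82
eef_pos: [443.6, -79.6, 56.1]
tool_rot: [-0.047, 0.094, 0.994, 0.005]
contact_force: [0.0, -0.6, -2.6]
grip_width: 0.224
```

Run:
```python
from h import *
did([0.0013, 0, -0.0041, 0, -9.6, 0])
im=ctrl.snapshot("side"); cv2.imwrite("pics/s5.png",cv2.resize(im[170:290,200:360,::-1],None,fx=5,fy=5,interpolation=cv2.INTER_CUBIC))
rows([20,24,28,32,36])
```

```text
t 5.82 cmd [445.1 -79.7  55.9] meas [443.6 -79.6  56.1] rot err [-0.01 -0.04  0.01] F [ 0.  -0.6 -2.6] grip 0.224
20 [ -68.1 -116.    58.2   12. ] [np.float64(-0.0013), np.float64(-0.0001), np.float64(0.0002)] [np.float64(0.0), np.float64(-2.4), np.float64(-0.0)]
24 [ -66.6 -116.    62.4   14.4] [np.float64(-0.003), np.float64(-0.0001), np.float64(0.0005)] [np.float64(0.0), np.float64(-4.8), np.float64(-0.0)]
28 [ -64.8 -116.    66.5   16.8] [np.float64(-0.0052), np.float64(-0.0001), np.float64(0.0009)] [np.float64(0.0), np.float64(-7.2), np.float64(-0.0)]
32 [ -62.7 -116.    70.4   19.2] [np.float64(-0.008), np.float64(-0.0001), np.float64(0.0014)] [np.float64(0.0), np.float64(-9.6), np.float64(-0.0)]
36 [ -60.4 -116.    74.2   21.6] [np.float64(-0.0112), np.float64(-0.0001), np.float64(0.0019)] [np.float64(0.0), np.float64(-12.0), np.float64(-0.0)]
```

View pics/s5.png

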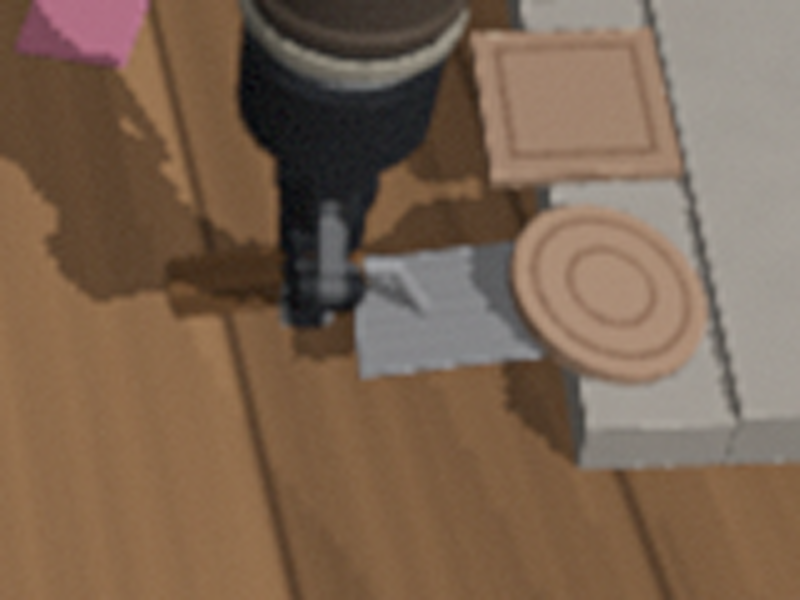

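The coaster is tilting nicely about its far edge. Continuing.

>>> arm_command --pt "-0.0013 0 0.0002 0 -2.4 0 1" --pt "-0.003 0 0.0005 0 -4.8 0 1" --pt "-0.0052 0 0.0009 0 -7.2 0 1" --pt "-0.008 0 0.0014 0 -9.6 0 1" --pt "-0.0112 0 0.0019 0 -12.0 0 1"

```text
time_s: 6.28
eef_pos: [454.6, -81.7, 53.1]
tool_rot: [0.057, 0.094, 0.994, -0.005]
contact_force: [-0.1, 0.6, -3.7]
grip_width: 0.227
```

Run:
```python
from h import *
did([-0.0112, 0, 0.0019, 0, -12, 0])
im=ctrl.snapshot("side"); cv2.imwrite("pics/s6.png",cv2.resize(im[170:290,200:360,::-1],None,fx=5,fy=5,interpolation=cv2.INTER_CUBIC))
rows([40,44,48,52,56])
```

```text
t 6.28 cmd [455.8 -81.8  53. ] meas [454.6 -81.7  53.1] rot err [-0.01  0.02  0.01] F [-0.1  0.6 -3.7] grip 0.227
40 [ -57.8 -116.    77.8   24. ] [np.float64(-0.0034), np.float64(-0.0001), np.float64(0.0014)] [np.float64(0.0), np.float64(-2.4), np.float64(-0.0)]
44 [ -55.  -116.    81.2   26.4] [np.float64(-0.0073), np.float64(-0.0001), np.float64(0.003)] [np.float64(0.0), np.float64(-4.8), np.float64(-0.0)]
48 [ -51.9 -116.    84.3   28.8] [np.float64(-0.0115), np.float64(-0.0001), np.float64(0.0049)] [np.float64(0.0), np.float64(-7.2), np.float64(-0.0)]
52 [ -48.6 -116.    87.2   31.2] [np.float64(-0.0161), np.float64(-0.0), np.float64(0.0069)] [np.float64(0.0), np.float64(-9.6), np.float64(-0.0)]
56 [ -45.1 -116.    89.9   33.6] [np.float64(-0.0211), np.float64(-0.0), np.float64(0.0092)] [np.float64(0.0), np.float64(-12.0), np.float64(-0.0)]
```

View pics/s6.png

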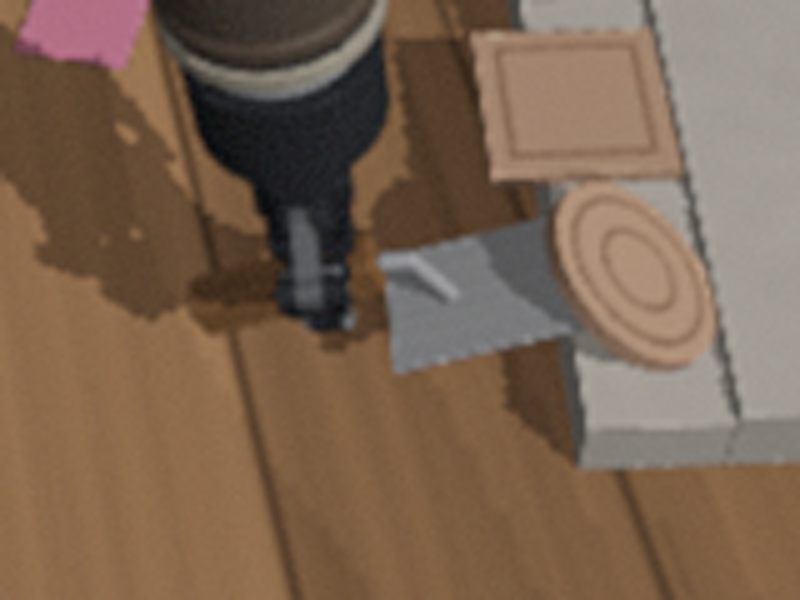

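>>> arm_command --pt "-0.0034 0 0.0014 0 -2.4 0 1" --pt "-0.0073 0 0.003 0 -4.8 0 1" --pt "-0.0115 0 0.0049 0 -7.2 0 1" --pt "-0.0161 0 0.0069 0 -9.6 0 1" --pt "-0.0211 0 0.0092 0 -12.0 0 1"

```text
time_s: 6.75
eef_pos: [476.7, -85.9, 48.0]
tool_rot: [0.158, 0.093, 0.983, -0.015]
contact_force: [-0.7, -1.0, -2.6]
grip_width: 0.224
```

Run:
```python
from h import *
did([-0.0211, 0, 0.0092, 0, -12, 0])
im=ctrl.snapshot("side"); cv2.imwrite("pics/s7.png",cv2.resize(im[170:290,200:360,::-1],None,fx=5,fy=5,interpolation=cv2.INTER_CUBIC))
rows([60,65,70,75,80])
print(ctrl.get_obs()["joint_positions"].round(2))
```

```text
t 6.75 cmd [477.5 -85.9  46.3] meas [476.7 -85.9  48. ] rot err [0.01 0.32 0.  ] F [-0.7 -1.  -2.6] grip 0.224
60 [ -41.5 -116.    92.3   34. ] [np.float64(-0.0043), np.float64(-0.0), np.float64(-0.0003)] [np.float64(0.0), np.float64(-0.4), np.float64(-0.0)]
65 [ -36.5 -116.    94.9   34. ] [np.float64(-0.0099), np.float64(-0.0), np.float64(-0.0012)] [np.float64(0.0), np.float64(-0.4), np.float64(-0.0)]
70 [ -31.2 -116.    97.1   34. ] [np.float64(-0.0156), np.float64(-0.0), np.float64(-0.0016)] [np.float64(0.0), np.float64(-0.4), np.float64(-0.0)]
75 [ -25.8 -116.    98.8   34. ] [np.float64(-0.0212), np.float64(-0.0), np.float64(-0.0015)] [np.float64(0.0), np.float64(-0.4), np.float64(-0.0)]
80 [ -20.3 -116.   100.    34. ] [np.float64(-0.0269), np.float64(-0.0), np.float64(-0.0009)] [np.float64(0.0), np.float64(-0.4), np.float64(-0.0)]
[-0.09  0.34  0.16  2.37 -0.08  0.13  1.52]
```

View pics/s7.png

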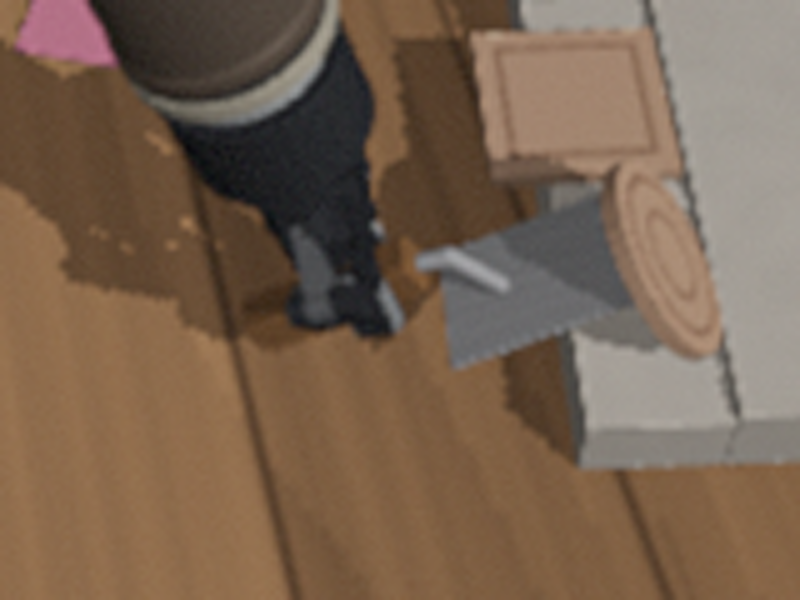

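Run:
```python
from h import *
print(ctrl.get_obs()["joint_positions"][5])
for th,ph in [(60,32),(65,30.5),(70,29),(75,28),(80,28)]:
    a=list(arc(th)); a[3]=ph; p,r=for_top(*a); q=rel(p,r); print(th,np.round(a,1),q.round(4).tolist())
```

```text
0.12949523514166716
60 [ -41.5 -116.    92.3   32. ] [-0.004, -0.0, -0.0042, 0.008, 1.5995, -0.0489]
65 [ -36.5 -116.    94.9   30.5] [-0.0095, -0.0, -0.008, 0.0087, 3.0995, -0.0488]
70 [ -31.2 -116.    97.1   29. ] [-0.0152, -0.0, -0.0114, 0.0093, 4.5995, -0.0487]
75 [ -25.8 -116.    98.8   28. ] [-0.0209, -0.0, -0.0132, 0.0097, 5.5995, -0.0486]
80 [ -20.3 -116.   100.    28. ] [-0.0265, -0.0, -0.0126, 0.0097, 5.5995, -0.0486]
```

>>> arm_command --pt "-0.004 0 -0.0042 0 1.6 0 1" --pt "-0.0095 0 -0.008 0 3.1 0 1" --pt "-0.0152 0 -0.0114 0 4.6 0 1" --pt "-0.0209 0 -0.0132 0 5.6 0 1" --pt "-0.0265 0 -0.0126 0 5.6 0 1"

```text
time_s: 7.22
eef_pos: [499.9, -90.1, 69.7]
tool_rot: [0.111, 0.094, 0.989, -0.01]
contact_force: [-0.1, -0.1, -3.1]
grip_width: 0.224
```

Run:
```python
from h import *
did([-0.0265, 0, -0.0126, 0, 5.6, 0])
im=ctrl.snapshot("side"); cv2.imwrite("pics/s8.png",cv2.resize(im[170:290,200:360,::-1],None,fx=5,fy=5,interpolation=cv2.INTER_CUBIC))
for th,ph in [(84,28),(88,28),(92,28),(96,28),(100,28),(105,28),(110,28)]:
    a=list(arc(th)); a[3]=ph; p,r=for_top(*a); q=rel(p,r); print(th,np.round(a,1),q.round(4).tolist())
print(ctrl.get_obs()["joint_positions"].round(3))
```

```text
t 7.22 cmd [498.2 -89.9  66.6] meas [499.9 -90.1  69.7] rot err [-0.01  0.26  0.01] F [-0.1 -0.1 -3.1] grip 0.224
84 [ -15.8 -116.   100.6   28. ] [-0.0045, -0.0, 0.0004, 0.0121, -0.0005, -0.048]
88 [ -11.3 -116.   101.    28. ] [-0.009, -0.0, 0.0011, 0.0121, -0.0005, -0.048]
92 [  -6.9 -116.   101.3   28. ] [-0.0133, -0.0, 0.0018, 0.0121, -0.0005, -0.048]
96 [  -2.8 -116.   101.6   28. ] [-0.0174, -0.0, 0.0024, 0.0121, -0.0005, -0.048]
100 [   1.4 -116.   101.7   28. ] [-0.0215, -0.0, 0.0033, 0.0121, -0.0005, -0.048]
105 [   6.6 -116.   101.3   28. ] [-0.0265, -0.0, 0.0048, 0.0121, -0.0005, -0.048]
110 [  11.7 -116.   100.5   28. ] [-0.0313, 0.0, 0.0067, 0.0121, -0.0005, -0.048]
[-0.076  0.338  0.167  2.224 -0.087  0.361  1.534]
```

View pics/s8.png

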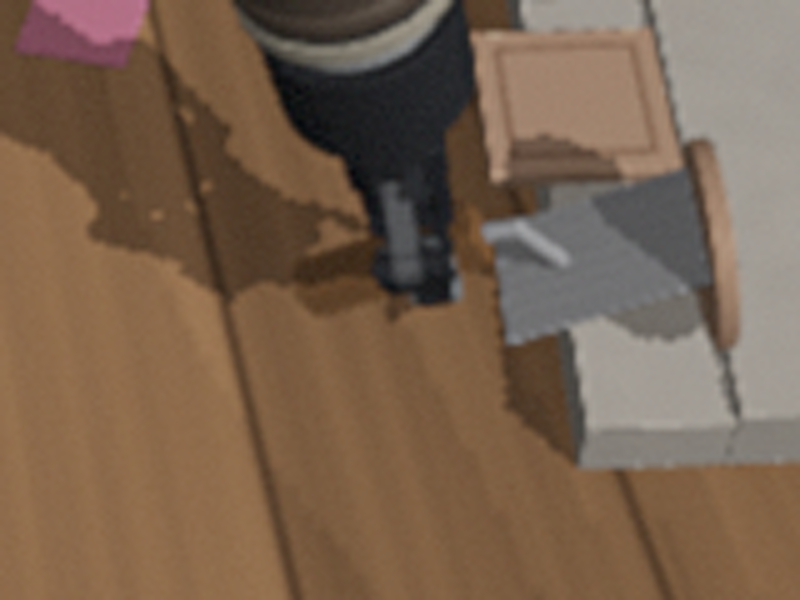

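>>> arm_command --pt "-0.004 0 0.0004 0 0 0 1" --pt "-0.008 0 0.001 0 0 0 1" --pt "-0.012 0 0.0016 0 0 0 1" --pt "-0.015 0 0.0021 0 0 0 1" --pt "-0.018 0 0.0025 0 0 0 1"

```text
time_s: 7.68
eef_pos: [516.8, -93.5, 70.1]
tool_rot: [0.111, 0.094, 0.989, -0.01]
contact_force: [-0.7, 0.3, -1.9]
grip_width: 0.222
```

Run:
```python
from h import *
did([-0.018, 0, 0.0025, 0, 0, 0])
im=ctrl.snapshot("side"); cv2.imwrite("pics/s9.png",cv2.resize(im[170:290,200:360,::-1],None,fx=5,fy=5,interpolation=cv2.INTER_CUBIC))
```

```text
t 7.68 cmd [516.  -93.3  68.3] meas [516.8 -93.5  70.1] rot err [0.01 0.23 0.  ] F [-0.7  0.3 -1.9] grip 0.222
```

View pics/s9.png

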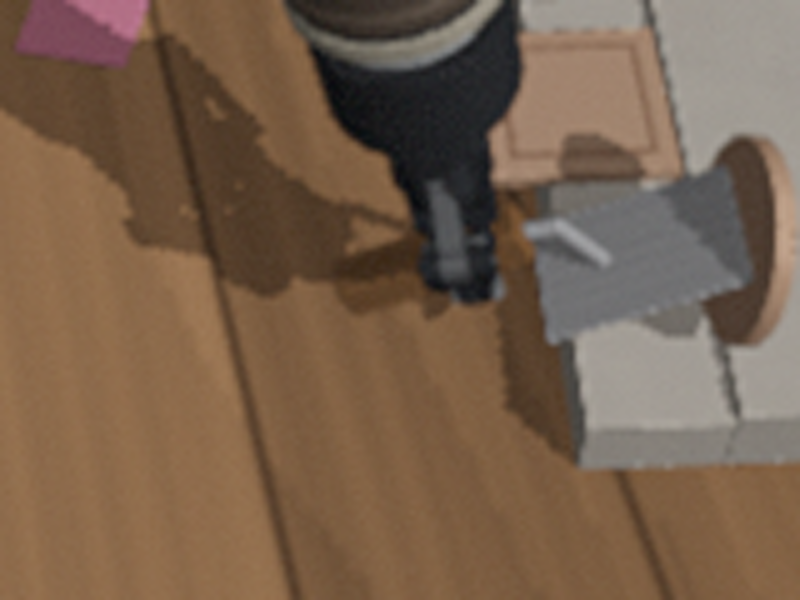

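>>> arm_command --pt "-0.002 0 0.0004 0 0 0 1" --pt "-0.004 0 0.001 0 0 0 1" --pt "-0.006 0 0.0015 0 0 0 1" --pt "-0.008 0 0.002 0 0 0 1" --pt "-0.01 0 0.0025 0 0 0 1"

```text
time_s: 8.15
eef_pos: [527.0, -95.4, 70.1]
tool_rot: [0.111, 0.094, 0.989, -0.01]
contact_force: [0.3, -0.9, -2.1]
grip_width: 0.221
```

Run:
```python
from h import *
did([-0.01, 0, 0.0025, 0, 0, 0])
im=ctrl.snapshot("side"); cv2.imwrite("pics/s10.png",cv2.resize(im[150:290,230:420,::-1],None,fx=4,fy=4,interpolation=cv2.INTER_CUBIC))
```

```text
t 8.15 cmd [526.1 -95.3  68.1] meas [527.  -95.4  70.1] rot err [0.  0.2 0. ] F [ 0.3 -0.9 -2.1] grip 0.221
```

View pics/s10.png

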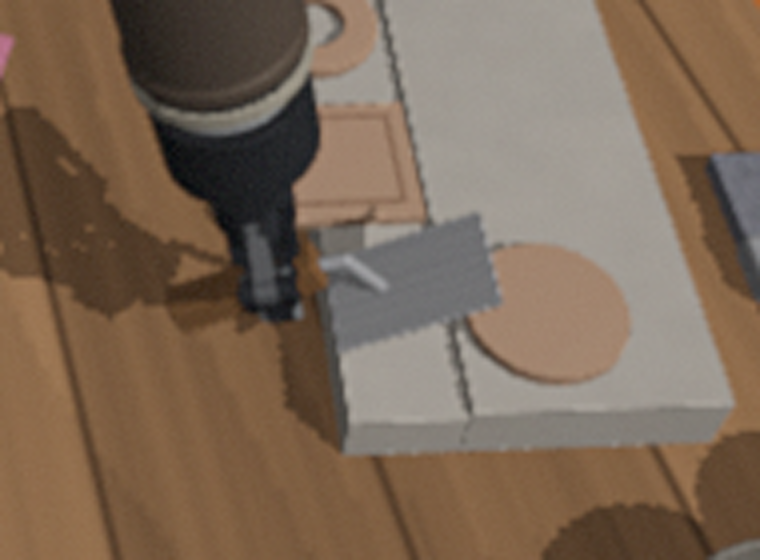

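Run:
```python
from h import *
for a in [(0,-116,105,27),(-15,-116,108,24),(-40,-116,110,19),(-70,-116,110,13),(-95,-116,108,8)]: show(*a)
```

```text
TCP [516.2 -93.4  76.2] row [ 0.008  -0.     -0.0101  0.0125  0.9995 -0.0479]
TCP [500.1 -90.3  84.9] row [ 0.0219 -0.     -0.0223  0.0138  3.9995 -0.0476]
TCP [474.  -85.3  96.6] row [ 0.0452 -0.     -0.0397  0.0158  8.9995 -0.047 ]
TCP [443.8 -79.6 108.3] row [ 0.0726 -0.     -0.0581  0.0183 14.9995 -0.0462]
TCP [419.5 -74.9 116.1] row [ 0.0949 -0.0001 -0.0712  0.0203 19.9995 -0.0454]
```

>>> arm_command --pt "0.008 0 -0.01 0 1.0 0 1" --pt "0.022 0 -0.0223 0 4.0 0 1" --pt "0.045 0 -0.0397 0 9.0 0 1" --pt "0.0726 0 -0.058 0 15.0 0 1" --pt "0.095 0 -0.071 0 20.0 0 1"

```text
time_s: 8.62
eef_pos: [419.4, -74.8, 120.0]
tool_rot: [-0.064, 0.094, 0.993, 0.006]
contact_force: [0.4, -0.9, -1.9]
grip_width: 0.225
```

Run:
```python
from h import *
did([0.095, 0, -0.071, 0, 20.0, 0])
for a in [(-115,-116,100,4),(-135,-116,85,0),(-140,-116,60,0),(-140,-116,35,0),(-140,-116,15,0),(-140,-116,2,0)]: show(*a)
im=ctrl.snapshot("side"); cv2.imwrite("pics/s11.png",cv2.resize(im[150:290,230:420,::-1],None,fx=4,fy=4,interpolation=cv2.INTER_CUBIC))
print(ctrl.get_obs()["joint_positions"].round(3))
```

```text
t 8.62 cmd [419.5 -74.9 115.9] meas [419.4 -74.8 120. ] rot err [-0.02  0.39  0.01] F [ 0.4 -0.9 -1.9] grip 0.225
TCP [400.7 -71.3 115.9] row [ 0.019  -0.0001  0.0023  0.0292  3.9995 -0.04  ]
TCP [382.4 -67.9 108.6] row [ 0.0366 -0.0001  0.0118  0.0306  7.9995 -0.039 ]
TCP [377.5 -66.9  83.6] row [ 0.0385 -0.0001  0.0372  0.0306  7.9995 -0.039 ]
TCP [377.5 -66.9  58.6] row [ 0.0355 -0.0001  0.062   0.0306  7.9995 -0.039 ]
TCP [377.5 -66.9  38.6] row [ 0.033  -0.0001  0.0819  0.0306  7.9995 -0.039 ]
TCP [377.5 -66.9  25.6] row [ 0.0314 -0.0001  0.0948  0.0306  7.9995 -0.039 ]
[-0.076  0.296  0.18   2.091 -0.083  0.896  1.539]
```

View pics/s11.png

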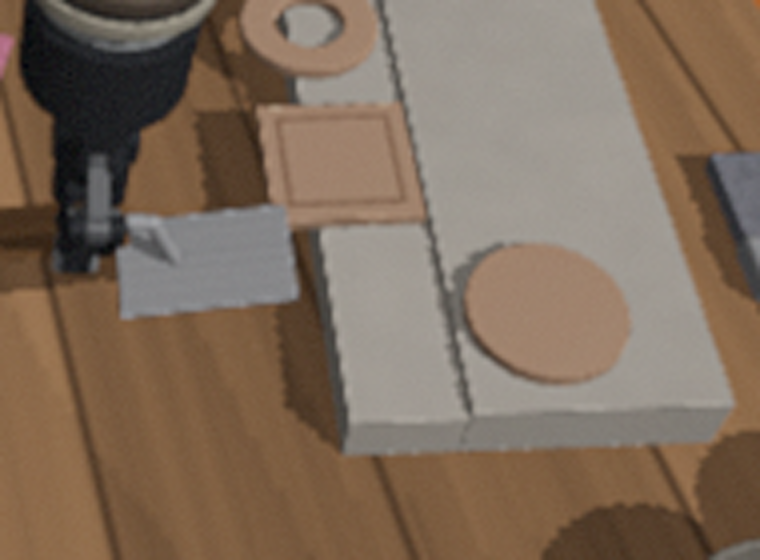

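>>> arm_command --pt "0.019 0 0.0023 0 4.0 0 1" --pt "0.0366 0 0.0118 0 8.0 0 1" --pt "0.0385 0 0.0372 0 8.0 0 1" --pt "0.0355 0 0.062 0 8.0 0 1" --pt "0.0355 0 0.062 0 8.0 0 1"

```text
time_s: 9.08
eef_pos: [376.4, -66.7, 58.2]
tool_rot: [-0.133, 0.094, 0.987, 0.012]
contact_force: [-1.2, 0.7, -1.1]
grip_width: 0.225
```

>>> arm_command --pt "0 0 0 0 0 0 1" --pt "0 0 0 0 0 0 1" --pt "0 0 0 0 0 0 1" --pt "0 0 0 0 0 0 1" --pt "0 0 0 0 0 0 1"

```text
time_s: 9.5
eef_pos: [379.0, -67.0, 62.1]
tool_rot: [-0.131, 0.094, 0.987, 0.013]
contact_force: [0.1, 1.0, -2.8]
grip_width: 0.222
```

Run:
```python
from h import *
did([0.0355, 0, 0.062, 0, 8.0, 0])
S=cam("side"); print("pred",((w2pix(S,blade_pts())-[200,170]+.5)*5-.5).round(0).tolist())
im=ctrl.snapshot("side"); cv2.imwrite("pics/s12.png",cv2.resize(im[170:290,200:360,::-1],None,fx=5,fy=5,interpolation=cv2.INTER_CUBIC))
show(-140,-116,5,0);show(-140,-116,0,0)
```

```text
t 9.5 cmd [377.5 -66.8  58.7] meas [379.  -67.   62.1] rot err [-0.02  0.08 -0.  ] F [ 0.1  1.  -2.8] grip 0.222
pred [[393.0, 261.0], [403.0, 375.0], [194.0, 382.0], [194.0, 267.0]]
TCP [377.5 -66.9  28.6] row [-0.0078 -0.0001  0.029   0.0332 -0.0005 -0.0367]
TCP [377.5 -66.9  23.6] row [-0.0091 -0.0001  0.0338  0.0332 -0.0005 -0.0367]
```

View pics/s12.png

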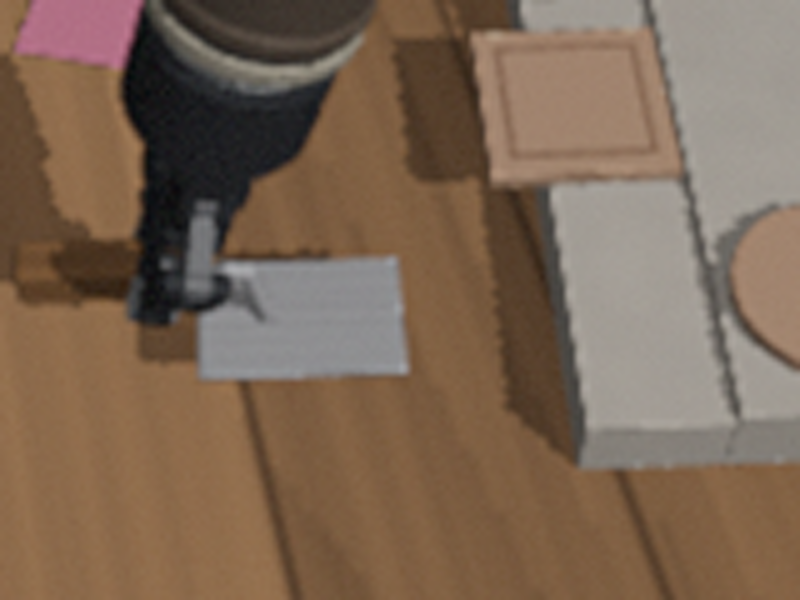

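>>> arm_command --pt "-0.0025 0 0.01 0 0 0 1" --pt "-0.0052 0 0.0195 0 0 0 1" --pt "-0.007 0 0.026 0 0 0 1" --pt "-0.0078 0 0.029 0 0 0 1" --pt "-0.0083 0 0.031 0 0 0 1"

```text
time_s: 9.97
eef_pos: [377.4, -66.9, 28.2]
tool_rot: [-0.133, 0.094, 0.987, 0.013]
contact_force: [-0.0, 0.7, -1.8]
grip_width: 0.221
```

>>> arm_command --pt "0 0 0 0 0 0 1" --pt "0 0 0 0 0 0 1" --pt "-0.0003 0 0.001 0 0 0 1" --pt "-0.0005 0 0.002 0 0 0 1" --pt "-0.0005 0 0.002 0 0 0 1"

```text
time_s: 10.38
eef_pos: [378.1, -66.9, 27.1]
tool_rot: [-0.132, 0.094, 0.987, 0.013]
contact_force: [-0.3, 0.1, -2.0]
grip_width: 0.222
```

Run:
```python
from h import *
did([-0.0088, 0, 0.033, 0, 0,0])
```

```text
t 10.38 cmd [377.4 -66.8  24.5] meas [378.1 -66.9  27.1] rot err [-0.    0.19  0.  ] F [-0.3  0.1 -2. ] grip 0.222
```

Not in contact yet; lower a few millimetres more.

>>> arm_command --pt "-0.0003 0 0.001 0 0 0 1" --pt "-0.0005 0 0.002 0 0 0 1" --pt "-0.0005 0 0.002 0 0 0 1" --pt "-0.0005 0 0.002 0 0 0 1" --pt "-0.0005 0 0.002 0 0 0 1"

```text
time_s: 10.8
eef_pos: [378.1, -66.8, 25.2]
tool_rot: [-0.132, 0.094, 0.987, 0.013]
contact_force: [-0.5, 1.3, 2.1]
grip_width: 0.223
```

Run:
```python
from h import *
did([-0.0005, 0, 0.002, 0, 0,0])
```

```text
t 10.8 cmd [377.4 -66.8  22.5] meas [378.1 -66.8  25.2] rot err [-0.    0.19 -0.  ] F [-0.5  1.3  2.1] grip 0.223
```

>>> arm_command --pt "0 0 0 0 0 0 0.5" --pt "0 0 0 0 0 0 0" --pt "0 0 0 0 0 0 -0.5" --pt "0 0 0 0 0 0 -1" --pt "0 0 0 0 0 0 -1"

```text
time_s: 11.22
eef_pos: [378.0, -66.9, 25.0]
tool_rot: [-0.132, 0.094, 0.987, 0.013]
contact_force: [-0.1, 0.5, 0.1]
grip_width: 0.809
```

>>> arm_command --pt "0 0 0 0 0 0 -1" --pt "0 0 -0.01 0 0 0 -1" --pt "0 0 -0.03 0 0 0 -1" --pt "0 0 -0.06 0 0 0 -1" --pt "0 0 -0.09 0 0 0 -1"

```text
time_s: 11.63
eef_pos: [400.5, -71.4, 112.6]
tool_rot: [-0.133, 0.094, 0.987, 0.013]
contact_force: [0.9, 1.0, -0.7]
grip_width: 1.001
```

>>> arm_command --pt "0.0 0.02 -0.02 0 0 0 -1" --pt "0.0 0.05 -0.04 0 0 0 -1" --pt "0.0 0.085 -0.06 0 0 0 -1" --pt "0.0 0.12 -0.07 0 0 0 -1" --pt "0.0 0.15 -0.07 0 0 0 -1"

```text
time_s: 12.05
eef_pos: [449.3, 74.9, 181.9]
tool_rot: [-0.13, 0.093, 0.987, 0.014]
contact_force: [1.2, 0.2, 0.2]
grip_width: 0.999
```

>>> arm_command --pt "0.0 0.035 0 0 0 0 -1" --pt "0.0 0.065 0 0 0 0 -1" --pt "0.0 0.09 0 0 0 0 -1" --pt "0.0 0.1 0 0 0 0 -1" --pt "0.0 0.1 0 0 0 0 -1"

```text
time_s: 12.47
eef_pos: [465.9, 173.3, 179.2]
tool_rot: [-0.132, 0.092, 0.987, 0.013]
contact_force: [-0.3, 0.0, 0.1]
grip_width: 1.001
```

Run:
```python
from h import *
o=ctrl.get_obs();print(o["time_s"],o["eef_pos"],o["contact_force"],o["grip_width"])
for n in ("side","top"):
    im=ctrl.snapshot(n); cv2.imwrite(f"pics/{n}F.png",im[:,:,::-1])
    y,x,w=(130,190,190) if n=="side" else (60,190,190)
    cv2.imwrite(f"pics/{n}Fc.png",cv2.resize(im[y:y+140,x:x+w,::-1],None,fx=4,fy=4,interpolation=cv2.INTER_CUBIC))
```

```text
12.4667 [465.9363 173.2994 179.2313] [-0.3358  0.0495  0.073 ] 1.0008528518709727
```

View pics/sideFc.png

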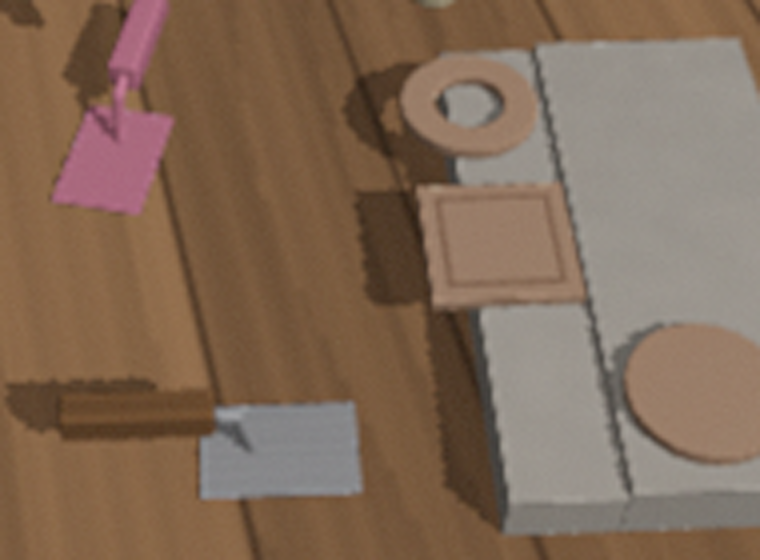

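View pics/topFc.png

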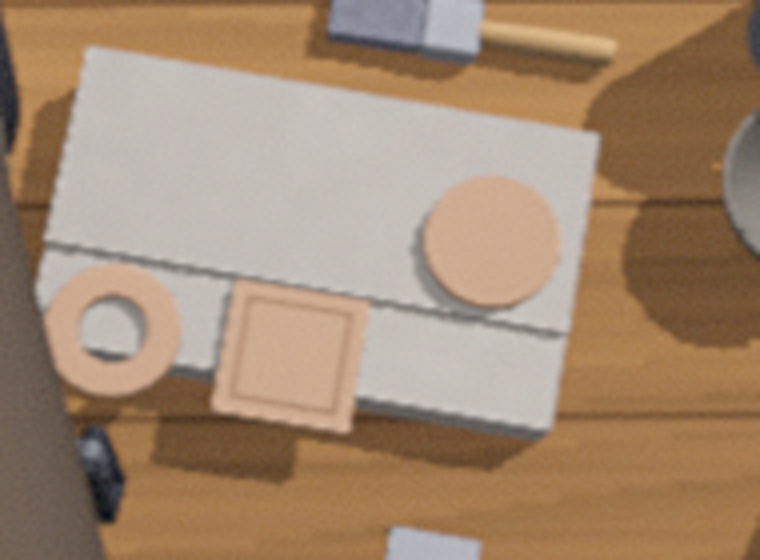

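Run:
```python
from h import *
C=cam("top");S=cam("side");a=np.linspace(0,2*np.pi,90)
t=cv2.imread("pics/topF.png");s=cv2.imread("pics/sideF.png")
c0=pix2w(C,crop([(491,241)],4,(190,60)),51)[0]; print(c0, R.from_euler('z',-BY,degrees=True).apply(c0-B))
for n,cm,im in(("t",C,t),("s",S,s)):
    u=w2pix(cm,c0+45*np.c_[np.cos(a),np.sin(a),0*a]); lo=u.min(0).astype(int)-15
    cr=cv2.resize(im[lo[1]:lo[1]+70,lo[0]:lo[0]+70],None,fx=8,fy=8,interpolation=cv2.INTER_CUBIC)
    cv2.polylines(cr,[(((u-lo)+.5)*8-.5).round().astype(int).reshape(-1,1,2)],True,(0,255,0),1); cv2.imwrite(f"pics/chk{n}.png",cr)
cv2.imwrite("pics/chk.png",cv2.resize(np.hstack([cv2.imread("pics/chkt.png"),cv2.imread("pics/chks.png")]),(800,400)))
```

```text
[ 672.5864 -122.5866   51.    ] [  50.4003 -115.3863   51.    ]
```

View pics/chk.png

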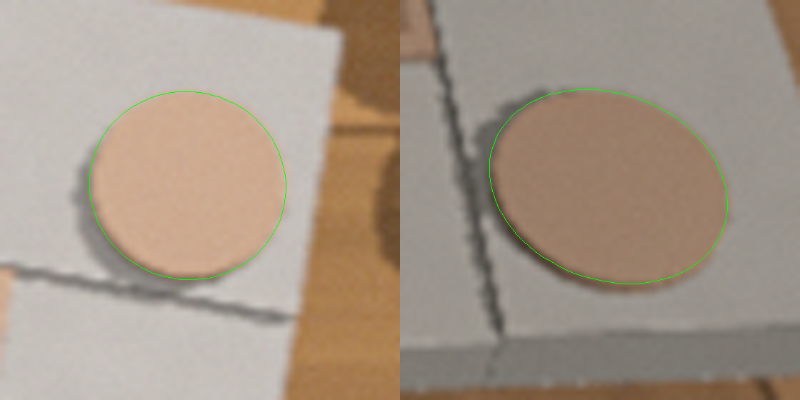

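The flat-disc outline fits in both views: the coaster lies flat, wholly on the upper step, at block x = 50 mm (5 to 95 mm). Handing in.

```bash
python3 -c "
from rig import ctrl
print(ctrl.finish_job(), ctrl.get_obs()['time_s'])"
```

```text
the job is handed in; nothing more can be done
the job is handed in; nothing more can be done
```

I turned the coaster upside down with the turner alone, and it now lies on the upper step of the block. I then set the turner flat on its blade on the table in front of the block, not at its original spot, let go and moved the arm clear. The job was handed in at about 12.6 s.

- **Coaster:** the plain underside is up. The outline of a flat disc at the step's height fits it in both the top and side pictures. It spans about 5 to 95 mm past the riser, so it is wholly on the step.
- **Tile and ring:** both are at the same pixels in the top picture as at the start.
- **Forces:** contact readings at the ends of the moves stayed under about 6 N.
- **Disagreements:**
  - During the lift, joint 6 read 0.1295, just under its stated lower limit of 0.13. I then reduced the tilt. I could not tell whether that was rounding, noise or an actual pass of the limit.
  - The measured tool height ran 2 to 4 mm above my commanded value afterwards. I therefore set the turner down by feeling for contact.

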